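# Graphite paddle back into its cutout tray

## Robot

A 7-joint arm with a two-finger parallel gripper is mounted at the origin on the work surface. World frame = base frame: x ahead of the robot, y to its left, z up, the work surface at z = 0. Lengths are in m, angles in rad, forces in N, time in s.
With the tool pointing down it reaches from about 0.425 to 0.95 m from the base axis. Payload 4.7 kg.
Tool frame: the origin (TCP) lies at the centre of the arm's flange, where the gripper is bolted on; the fingertips stand 173 mm ahead of it and the grasp point (between the pads) lies 155 mm ahead of it (bot.grip_depth is the distance from the TCP to the grasp point, in m); z points along the fingers, y is the line along which they close (so a half turn about z gives the same grasp; the last joint's range is limited). The gripper opens to 85 mm and grips with 20 to 120 N. Pads are 22 mm wide; open, the fingers measure 114 mm over their backs; the gripper's body (76 mm by 85 mm) begins 54 mm behind the grasp point. The pads swing forward as they close: fully open they stand 13 mm farther back than shut.
Start: joints at [1.226, 0.469, -0.049, 1.532, 0.024, 1.141, -0.082], TCP at [0.21, -0.642, 0.405] pointing down, gripper open.
Joint ranges: [-2.59, 2.59], [-0.33, 1.99], [-1.39, 1.29], [0.1, 2.45], [-1.04, 4.18], [0.21, 1.99], [-2.66, 2.66]. Speed limits (rad/s): [2.57, 2.57, 3.14, 3.14, 3.14, 3.14, 3.14].

## Interface

Orientations are given as a 3x3 rotation matrix whose columns are the frame's x, y, z axes.
In Python, from workcell import bot, eyes, spotter gives the robot as it stands.
- The arm moves only by the tool send_rows, never from a script. Its argument "moves" is a list of rows, each a list of 7 numbers: the opening, from 0 (shut) to 1 (fully open), then the shift along the tool's x, y, z in m, then the turn, a rotation vector about the tool's x, y, z in rad. A call has 1 to 5 rows; each row is the pose to reach, as a shift and turn from the pose commanded when the call began, along the tool's axes at that moment; what a row does not reach only later rows make up. A row lasts 1/10 s, in which the tool goes at most 50 mm and 8.59 degrees, less where a joint would pass 70% of its speed; a pose out of reach is approached as far as the arm can. A call with a gripper value outside its range is refused whole. The fingers move at their own pace and stop on an object; "newtons" is the grip in N (left out, the last holds). Time passes only in rows, so rows that repeat a pose let the fingers close. It gives the time, the measured TCP pose, the force, the opening and the grip force at its end, in the units of the state.
- bot.sense(): the state, without advancing time (a new reading comes with each control period).
- eyes.camera(name): name is "scene" or "side" or "wrist"; returns the picture (384x512x3 uint8, red, green, blue); there is no depth.
- eyes.camera_model(name): a dict with "camera_matrix" (3x3 intrinsics, pixels), "extrinsics" (4x4, takes a point from camera to world coordinates). Camera axes: x right, y down, z forward; pixel columns grow to the right and rows downward; lengths in m; the calibration is good to about 2 mm. A picture is of the moment at which its call begins: read the wrist's pose just before it. camera_model takes no time and is no camera call; for the wrist camera it gives the pose at the moment of the call.
- bot.sign_off(): hands the job in; it is judged then, once.
Trained networks look in the newest picture that a camera, given by its name, has taken for a name from the list of things; names that differ only in an ending like _2 or _b are one class to them, and where a whole thing is asked for, a point or a joint stands for the part that bears it (a point fixed in the world has none). Each returns a list of dicts, best first, with "p" (0 to 1); they miss things now and then, are a little off and sometimes report something else, mostly with a low value. They report only what shows in the picture. A call takes as long as a camera call. They do not tell look-alikes from the thing itself.
- spotter.spot_in(query, camera): "position" ([x, y, z] in m, in world coordinates, good to about 4 mm: the middle of the surface that is visible of it).
- spotter.landmark_of(query, camera): "position" ([x, y, z] in m, in world coordinates, good to about 4 mm: a listed point, or the origin of a listed thing).
The state is a dict: "clock": time; "joint_positions": joint angles; "qd": joint speeds; "joint_efforts": joint torques, N m; "ee_pos": TCP position; "tool_rot": TCP orientation; "force": force on the tool from outside, world axes, zero at the start; "torque": the same for the moment, N m; "finger_gap": finger opening in m; "grasp_force": force on a finger pad.
Only numpy, scipy, OpenCV 4.12 (cv2) and the standard library are available. Lean on these libraries where they do the work, as an engineer would, in place of code of your own. Each camera call takes 0.05 s, during which the arm holds its last target. There are 200 camera calls.

## Task

Two wooden-handled graphite shaping paddles lie on the glassblower's bench. Put the one with the square blade back into its empty cutout in the wooden tool tray, blade in the wide end and handle along the narrow slot, so that it lies flat and fully home, and let go of it. Graphite is brittle, so lower it in rather than dropping it, and leave the round-bladed paddle where it is.

Things in the scene. Friction and masses are not known exactly. Their poses are not given: they have to be found in the camera images.
- paddle: Square-bladed paddle lying flat: wooden handle 26 wide (y), 28 high with brass collar, x -90 to +25 mm; dark graphite blade 65 long, 66 wide, 16 thick, x +25 to +90; undersides level. About 0.17 kg, balance point x +35. Origin: underside, mid-length, on the centre line; x towards the blade, z up. Pinch the handle across its width at the origin.
- round_paddle: Round-bladed paddle, a bystander to leave alone: same handle (x -90 to +25 mm, 26 wide, 28 high), dark graphite disc, diameter 92, 16 thick, centred at x +69; too wide for the cutout. Origin: underside, on the centre line; x towards the disc, z up.
- tray: Wooden tray block fixed to the bench, 260 (x) by 184 (y), top 22 mm above the bench; turned differently each time. Origin: on the bench, straight below the middle of the empty cutout; axes as cutout. It spans x -130 to +130, y -62 to +122. A second, straight slot at y +86 holds steel tweezers, below the tray's top.
- cutout (a point): Middle of the empty cutout's dark rubber floor, 10 mm above the bench, 12 below the tray's top. x runs from slot to pocket, z up. Handle slot: 42 wide, x -98 to +17; blade pocket: 82 wide, x +17 to +98: the paddle's outline with 8 mm to spare all round. The seated paddle's frame coincides with this one; its handle then stands 16 mm above the tray's top.
Things that resemble listed ones, but are neither listed nor needed, are in the scene too. Leave any blue look-alike of the paddle alone.

How it is judged:
By the outcome, as a careful person would: the job done as asked, in the order asked, and still so for the second after the job is handed in, with the robot touching nothing.
It also fails if it takes over 37 s, if anything falls off the work surface, if the arm or the gripper's body presses on something with over 40 N, if the wrist force passes 120 N, or if a joint passes its speed limit or range.

## Working session

There is one attempt and no reset: what is moved stays moved. The work goes in short steps, Python scripts to look and compute and a tool call to move; the robot and the scene stay as the last step left them, time stands still between calls to the robot, and variables do not carry over. Pictures are saved under pics/ and viewed, at most 10 in all, crops included, and the job is handed in when it is done.

Besides the shell and the picture viewer there is one more tool, called after "Request:" as a command line: name --pt "numbers of a row" for each row, then --argument value for the rest. send_rows: Moves the arm, as the interface text tells. Its arguments: {"type":"object","properties":{"moves":{"type":"array"},"newtons":{"type":"number"}},"required":["moves"]}

```bash
mkdir -p pics; python3 - <<'E'
from workcell import bot, eyes, spotter
import cv2, numpy as np
ims=[]
for c in ("scene","side"):
    im=eyes.camera(c); cv2.imwrite(f"pics/{c}1.png",im[:,:,::-1])
    for q in ("paddle","round_paddle","tray","cutout"):
        for f in ("spot_in","landmark_of"):
            try:
                for d in getattr(spotter,f)(q,c)[:3]: print(c,q,f,np.round(d["position"],3),round(d["p"],2))
            except Exception as e: print(c,q,f,e)
s=bot.sense(); print(s["clock"],s["ee_pos"],s["tool_rot"])
E
```

```text
scene paddle spot_in [ 0.562 -0.038  0.016] 0.83
scene paddle spot_in [0.172 0.312 0.018] 0.8
scene paddle landmark_of [ 0.531 -0.038  0.002] 0.94
scene paddle landmark_of [ 0.156  0.294 -0.001] 0.78
scene round_paddle spot_in [ 0.554 -0.292  0.018] 0.98
scene round_paddle spot_in [0.527 0.25  0.02 ] 0.25
scene round_paddle landmark_of [ 0.515 -0.282  0.006] 0.66
scene tray spot_in [0.527 0.251 0.02 ] 0.93
scene tray landmark_of [ 0.498  0.225 -0.001] 0.58
scene cutout spot_in [0.524 0.248 0.02 ] 0.63
scene cutout landmark_of [0.499 0.226 0.009] 0.79
side paddle spot_in [ 0.539 -0.03   0.018] 0.81
side paddle spot_in [0.168 0.328 0.019] 0.77
side paddle landmark_of [0.156 0.292 0.004] 0.79
side paddle landmark_of [ 0.529 -0.044  0.   ] 0.64
side round_paddle spot_in [ 0.539 -0.277  0.016] 0.85
side round_paddle landmark_of [ 0.518 -0.281  0.001] 0.83
side tray spot_in [0.497 0.266 0.018] 0.75
side tray landmark_of [ 0.498  0.226 -0.007] 0.58
side cutout landmark_of [0.498 0.222 0.004] 0.74
0.9 [ 0.2097089  -0.6415989   0.40475221] [[ 9.50528077e-01  3.10638644e-01  9.09211284e-05]
 [ 3.10638649e-01 -9.50528078e-01 -4.61485894e-05]
 [ 7.20875502e-05  7.21091464e-05 -9.99999995e-01]]
```

View pics/scene1.png

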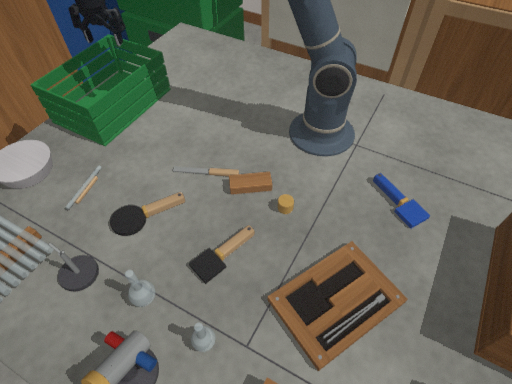

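View pics/side1.png

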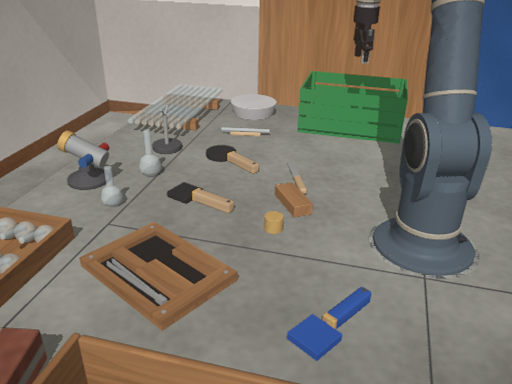

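```bash
cat > h.py <<'E'
import numpy as np
from workcell import bot, eyes, spotter
def ray(cam,uv,z,M=None):
    M=M or eyes.camera_model(cam); K=M["camera_matrix"]; T=np.array(M["extrinsics"])
    uv=np.atleast_2d(uv).astype(float); d=np.c_[uv,np.ones(len(uv))]@np.linalg.inv(K).T@T[:3,:3].T
    o=T[:3,3]; return o+d*((z-o[2])/d[:,2])[:,None]
E
python3 - <<'E'
from h import *
np.set_printoptions(precision=3,suppress=True)
a=ray("scene",[(252,231)],.028)[0]; b=ray("scene",[(207,265)],.016)[0]
print("paddle",a,b,np.degrees(np.arctan2(*(b-a)[1::-1])))
a=ray("scene",[(360,268)],.016)[0]; b=ray("scene",[(308,298)],.016)[0]
print("cut",a,b,np.degrees(np.arctan2(*(b-a)[1::-1])))
T=np.array(eyes.camera_model("wrist")["extrinsics"]); s=bot.sense(); R=np.array(s["tool_rot"])
print(R.T@(T[:3,3]-s["ee_pos"]), R.T@T[:3,:3], eyes.camera_model("wrist")["camera_matrix"])
print("goal shift in tool", R.T@(np.array([.53,-.04,.405])-s["ee_pos"]))
print("tool x yaw",np.degrees(np.arctan2(R[1,0],R[0,0])))
E
```

```text
paddle [ 0.455 -0.003  0.028] [ 0.586 -0.055  0.016] -21.772912573678635
cut [0.415 0.274 0.016] [0.544 0.194 0.016] -31.637555467366493
[ 0.068 -0.001  0.029] [[ 0.001 -0.964 -0.267]
 [ 1.     0.001  0.001]
 [-0.001 -0.267  0.964]] [[317.199   0.    253.633]
 [  0.    317.199 193.887]
 [  0.      0.      1.   ]]
goal shift in tool [ 0.491 -0.472 -0.   ]
tool x yaw 18.097722717680348
```

Request:
send_rows --pt "1 0.034 -0.033 0 0 0 0.14" --pt "1 0.068 -0.066 0 0 0 0.28" --pt "1 0.102 -0.099 0 0 0 0.42" --pt "1 0.136 -0.132 0 0 0 0.56" --pt "1 0.17 -0.165 0 0 0 0.7"

```text
clock: 1.4
ee_pos: [0.3206, -0.4302, 0.4049]
tool_rot: [[0.925, -0.38, 0.001], [-0.38, -0.925, -0.0], [0.001, 0.0, -1.0]]
force: [1.0, -0.2, 1.4]
finger_gap: 0.0857
grasp_force: 0.0
```

Request:
send_rows --pt "1 0.005 -0.045 0.01 0 0 0" --pt "1 0.01 -0.09 0.02 0 0 0" --pt "1 0.014 -0.135 0.03 0 0 0" --pt "1 0.019 -0.18 0.04 0 0 0" --pt "1 0.023 -0.225 0.05 0 0 0"

```text
clock: 1.9
ee_pos: [0.4263, -0.2303, 0.3548]
tool_rot: [[0.927, -0.375, 0.001], [-0.375, -0.927, -0.001], [0.001, 0.0, -1.0]]
force: [0.6, -0.5, 0.3]
finger_gap: 0.0855
grasp_force: 0.0
```

Request:
send_rows --pt "1 0.005 -0.045 0.01 0 0 0" --pt "1 0.01 -0.09 0.02 0 0 0" --pt "1 0.014 -0.135 0.03 0 0 0" --pt "1 0.019 -0.18 0.04 0 0 0" --pt "1 0.022 -0.217 0.05 0 0 0"

```text
clock: 2.4
ee_pos: [0.5285, -0.0365, 0.3047]
tool_rot: [[0.928, -0.373, 0.001], [-0.373, -0.928, 0.001], [0.001, -0.001, -1.0]]
force: [0.4, -0.9, 0.5]
finger_gap: 0.0851
grasp_force: 0.0
```

Request:
send_rows --pt "1 0 0 0 0 0 0"

```text
clock: 2.5
ee_pos: [0.5289, -0.0332, 0.3039]
tool_rot: [[0.931, -0.366, 0.0], [-0.366, -0.931, 0.003], [-0.001, -0.003, -1.0]]
force: [0.1, 0.1, 0.8]
finger_gap: 0.0852
grasp_force: 0.0
```

```bash
python3 - <<'E'
from h import *
import cv2
M=eyes.camera_model("wrist"); im=eyes.camera("wrist"); cv2.imwrite("pics/w1.png",im[:,:,::-1])
print(bot.sense()["clock"],bot.sense()["ee_pos"])
for f in ("spot_in","landmark_of"): print([(np.round(d["position"],3),round(d["p"],2)) for d in getattr(spotter,f)("paddle","wrist")])
np.save("w1_T.npy",M["extrinsics"])
E
```

```text
2.55 [ 0.52808045 -0.03625569  0.30422842]
[(array([ 0.567, -0.043,  0.019]), 0.62), (array([0.549, 0.158, 0.016]), 0.6)]
[(array([ 0.529, -0.04 ,  0.002]), 0.57)]
```

View pics/w1.png

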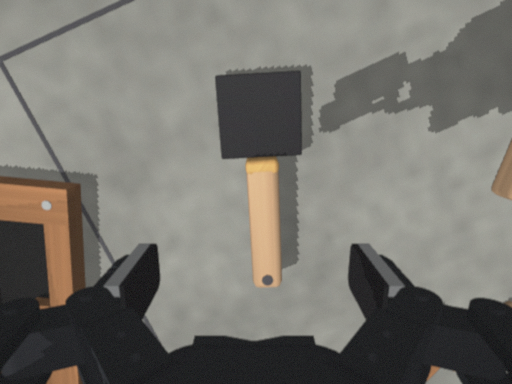

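```bash
python3 - <<'E'
from h import *
import cv2
np.set_printoptions(precision=4,suppress=True)
M=dict(eyes.camera_model("wrist")); M["extrinsics"]=np.load("w1_T.npy")
im=cv2.imread("pics/w1.png"); m=(im.max(2)<62).astype(np.uint8); m[190:]=0; m[:,:200]=0; m[:,315:]=0
n,l,st,_=cv2.connectedComponentsWithStats(m); k=1+st[1:,4].argmax()
c=max(cv2.findContours((l==k).astype(np.uint8),0,1)[0],key=cv2.contourArea)[:,0]
P=ray("wrist",c,.016,M)[:,:2]*1000
r=cv2.minAreaRect(P.astype(np.float32)); print("blade",r)
# handle mid at rows 180..270
hsv=cv2.cvtColor(im,cv2.COLOR_BGR2HSV); mm=[]
for v in range(185,275,5):
    u=np.where((hsv[v,220:310,1]>70)&(im[v,220:310,2]>130))[0]+220; mm.append((u.min()/2+u.max()/2,v,u.max()-u.min()+1))
mm=np.array(mm); H=ray("wrist",mm[:,:2],.024,M)[:,:2]; print(mm[[0,-1]])
vx=cv2.fitLine(H.astype(np.float32),2,0,1e-4,1e-4).ravel(); print("handle",vx,np.degrees(np.arctan2(-abs(vx[1])*1,abs(vx[0]))))
E=ray("wrist",[(267,287)],.026,M)[0,:2]
bc=np.array(r[0])/1000; d=bc-H[-1]; d/=np.linalg.norm(d); yaw=np.arctan2(d[1],d[0])
print("yaw",np.degrees(yaw),"origin from blade",bc-.0575*d,"from end",E+.09*d)
s=bot.sense();R=np.array(s["tool_rot"]);o=bc-.0575*d
print("tool yaw",np.degrees(np.arctan2(R[1,0],R[0,0])),s["ee_pos"],R.T@(np.r_[o,.171]-s["ee_pos"]),s["clock"])
E
```

```text
blade ((583.1264038085938, -58.21479034423828), (64.7208251953125, 64.15776062011719), 71.72900390625)
[[262.  185.   31. ]
 [266.5 270.   28. ]]
handle [ 0.9497 -0.3131  0.4962 -0.0286] -18.2453
yaw -18.6003249731073 origin from blade [ 0.5286 -0.0399] from end [ 0.5293 -0.0399]
tool yaw -22.04036438931547 [ 0.5272 -0.0397  0.3047] [ 0.0013 -0.0005  0.1337] 2.65
```

Request:
send_rows --pt "1 0.0015 0 0.03 0 0 -0.063" --pt "1 0.0015 0 0.06 0 0 -0.063" --pt "1 0.0015 0 0.085 0 0 -0.063" --pt "1 0.0015 0 0.105 0 0 -0.063" --pt "1 0.0015 0 0.116 0 0 -0.063" --newtons 60

```text
clock: 3.15
ee_pos: [0.528, -0.0417, 0.1876]
tool_rot: [[0.948, -0.319, -0.002], [-0.319, -0.948, -0.001], [-0.001, 0.002, -1.0]]
force: [-0.2, -0.8, -0.1]
finger_gap: 0.0853
grasp_force: 0.0
```

Request:
send_rows --pt "1 0 0 0 0 0 0" --pt "0 0 0 0 0 0 0" --pt "0 0 0 0 0 0 0" --pt "0 0 0 0 0 0 0" --pt "0 0 0 0 0 0 0" --newtons 60

```text
clock: 3.65
ee_pos: [0.529, -0.0396, 0.1895]
tool_rot: [[0.949, -0.316, 0.001], [-0.316, -0.949, -0.0], [0.001, -0.0, -1.0]]
force: [-0.2, -0.1, -1.4]
finger_gap: 0.0282
grasp_force: 0.0
```

Request:
send_rows --pt "0 0 0 0 0 0 0" --pt "0 0 0 0 0 0 0" --pt "0 0 0 0 0 0 0"

```text
clock: 3.95
ee_pos: [0.5292, -0.0396, 0.1896]
tool_rot: [[0.949, -0.316, 0.001], [-0.316, -0.949, -0.0], [0.001, -0.0, -1.0]]
force: [-0.5, -0.4, 6.6]
finger_gap: 0.0238
grasp_force: 60.2
```

```bash
python3 - <<'E'
from h import *
import cv2
im=eyes.camera("side"); cv2.imwrite("pics/s2.png",cv2.resize(im[110:240,140:280,::-1],None,fx=4,fy=4))
M=eyes.camera_model("side"); T=np.array(M["extrinsics"]); print(T[:3,3])
s=bot.sense(); print(s["clock"],s["ee_pos"],s["finger_gap"],s["grasp_force"],np.array(s["tool_rot"]))
E
```

```text
[0.14044008 0.93434628 0.60058592]
4.0 [ 0.52925947 -0.03953344  0.18968604] 0.024376252643740836 60.22918939590454 [[ 9.48889739e-01 -3.15603607e-01  1.62052233e-03]
 [-3.15603616e-01 -9.48891085e-01 -2.56586668e-04]
 [ 1.61867887e-03 -2.67970252e-04 -9.99998654e-01]]
```

View pics/s2.png

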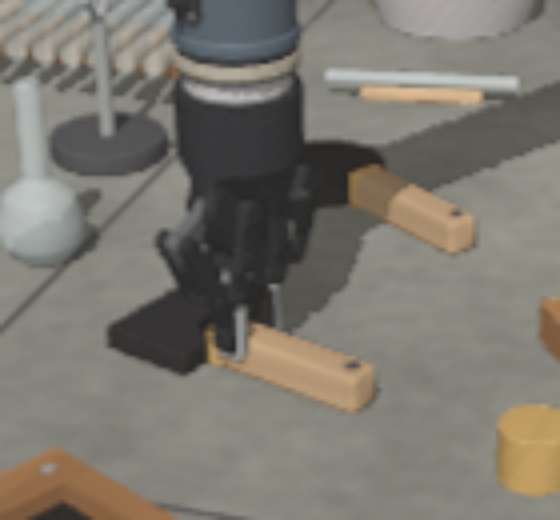

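```bash
python3 - <<'E'
from h import *
M=eyes.camera_model("side");K=M["camera_matrix"];T=np.linalg.inv(np.array(M["extrinsics"]))
s=bot.sense();R=np.array(s["tool_rot"]);p=np.array(s["ee_pos"])
for lat in (.013,.020):
  for dx in (-.011,0,.011):
    for z in (.0,.008,.016):
      w=p+R@[dx,-lat,0]; w[2]=z; c=T[:3,:3]@w+T[:3,3]; u=K@c/c[2]; print(lat,dx,z,((u[:2]-[140,110])*4).round(0))
E
```

```text
0.013 -0.011 0.0 [249. 379.]
0.013 -0.011 0.008 [248. 368.]
0.013 -0.011 0.016 [248. 357.]
0.013 0 0.0 [235. 374.]
0.013 0 0.008 [234. 363.]
0.013 0 0.016 [234. 351.]
0.013 0.011 0.0 [221. 369.]
0.013 0.011 0.008 [221. 358.]
0.013 0.011 0.016 [220. 346.]
0.02 -0.011 0.0 [242. 384.]
0.02 -0.011 0.008 [241. 372.]
0.02 -0.011 0.016 [240. 361.]
0.02 0 0.0 [228. 379.]
0.02 0 0.008 [227. 367.]
0.02 0 0.016 [227. 356.]
0.02 0.011 0.0 [214. 373.]
0.02 0.011 0.008 [213. 362.]
0.02 0.011 0.016 [213. 351.]
```

Request:
send_rows --pt "0 0 0 -0.01 0 0 0" --pt "0 0 0 -0.03 0 0 0" --pt "0 0 0 -0.06 0 0 0" --pt "0 -0.01 -0.015 -0.09 0 0 0" --pt "0 -0.025 -0.04 -0.115 0 0 0"

```text
clock: 4.5
ee_pos: [0.5176, 0.0048, 0.3054]
tool_rot: [[0.947, -0.32, 0.001], [-0.32, -0.947, -0.001], [0.001, 0.001, -1.0]]
force: [1.1, -0.5, -1.6]
finger_gap: 0.0242
grasp_force: 59.3
```

Request:
send_rows --pt "0 -0.012 -0.022 -0.015 0 0 0.06" --pt "0 -0.025 -0.045 -0.025 0 0 0.12" --pt "0 -0.037 -0.065 -0.035 0 0 0.18" --pt "0 -0.044 -0.074 -0.035 0 0 0.23" --pt "0 -0.044 -0.074 -0.035 0 0 0.23"

```text
clock: 5.0
ee_pos: [0.4983, 0.0923, 0.3393]
tool_rot: [[0.854, -0.52, 0.0], [-0.52, -0.854, 0.001], [-0.0, -0.001, -1.0]]
force: [0.3, -0.5, -1.7]
finger_gap: 0.0247
grasp_force: 59.3
```

Request:
send_rows --pt "0 0 0 0 0 0 0" --pt "0 0 0 0 0 0 0" --pt "0 0 0 0 0 0 0"

```text
clock: 5.3
ee_pos: [0.4995, 0.0892, 0.3384]
tool_rot: [[0.851, -0.525, -0.001], [-0.525, -0.851, -0.001], [-0.0, 0.001, -1.0]]
force: [0.4, 0.3, -2.0]
finger_gap: 0.0246
grasp_force: 59.3
```

```bash
python3 - <<'E'
from h import *
import cv2
M=eyes.camera_model("wrist"); s=bot.sense(); im=eyes.camera("wrist"); cv2.imwrite("pics/w2.png",im[:,:,::-1]); np.save("w2_T.npy",M["extrinsics"])
print(s["clock"],s["ee_pos"],s["finger_gap"],s["grasp_force"],s["force"])
for q in("cutout","tray"): print([(np.round(d["position"],3),round(d["p"],2)) for d in spotter.landmark_of(q,"wrist")])
E
```

```text
5.3 [0.49948749 0.08920778 0.33841623] 0.024572045494862898 59.30368959903717 [ 0.37446544  0.25222473 -2.03303295]
[(array([0.5  , 0.222, 0.008]), 0.64)]
[(array([ 0.5  ,  0.228, -0.002]), 0.66)]
```

View pics/w2.png

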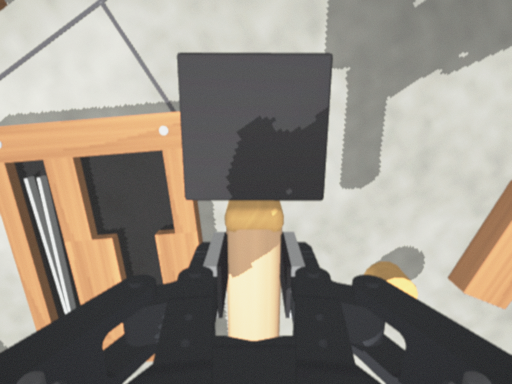

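```bash
python3 - <<'E'
import cv2
im=cv2.imread("pics/w2.png")[135:285,55:205]; cv2.imwrite("pics/w2c.png",cv2.resize(im,None,fx=4,fy=4,interpolation=cv2.INTER_CUBIC))
E
```

```text
(no output)
```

View pics/w2c.png

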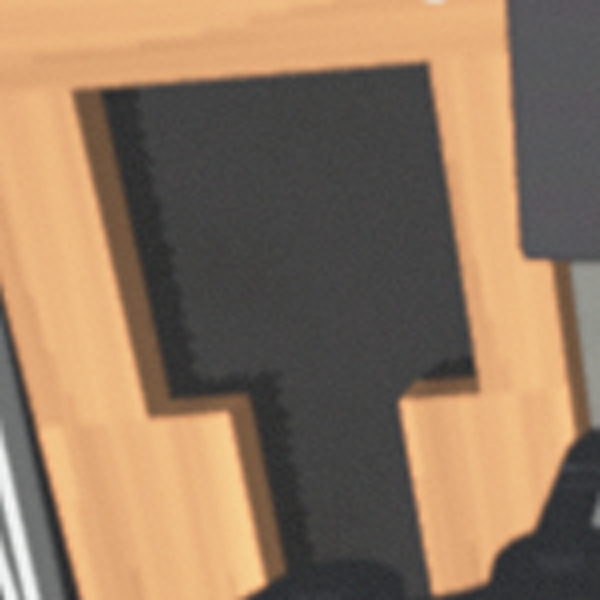

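```bash
python3 - <<'E'
from h import *
np.set_printoptions(precision=4,suppress=True)
def fit(A,B):
    a=A-A.mean(0);b=B-B.mean(0);th=np.arctan2((a[:,0]*b[:,1]-a[:,1]*b[:,0]).sum(),(a*b).sum())
    c,s=np.cos(th),np.sin(th);Rm=np.array([[c,-s],[s,c]]);t=B.mean(0)-Rm@A.mean(0)
    return th,t,B-(A@Rm.T+t)
M=dict(eyes.camera_model("wrist")); M["extrinsics"]=np.load("w2_T.npy")
px=np.array([(75,90),(430,63),(480,390),(400,397),(150,415),(233,410)])/4+[55,135]
A=np.array([(98,41),(98,-41),(17,-41),(17,-21),(17,41),(17,21)])/1000
B=ray("wrist",px,.022,M)[:,:2]
th,t,r=fit(A,B);print("cutout yaw",np.degrees(th),t,"\n",r*1000)
zt=.3384-.1897
A2=np.array([(90,33),(90,-33),(25,-33),(25,33)])/1000
B2=ray("wrist",[(178,53),(331.5,54),(323,200),(186,199)],zt+.016,M)[:,:2]
t2h,t2,r2=fit(A2,B2);print("paddle yaw",np.degrees(t2h),t2,"\n",r2*1000)
s=bot.sense();R=np.array(s["tool_rot"]);p=np.array(s["ee_pos"])
print("tool yaw",np.degrees(np.arctan2(R[1,0],R[0,0])),p, s["clock"])
print("paddle origin in tool",R.T@np.r_[t2-p[:2],0])
print("move to align: turn tool z",t2h-th,"shift if rotating about paddle origin, tool axes",R.T@np.r_[t-t2,0])
E
```

```text
cutout yaw -27.081468326882913 [0.499  0.2252] 
 [[-0.5867 -0.0026]
 [-0.5798  0.6605]
 [ 0.7292  0.2518]
 [ 0.3329  0.0705]
 [ 0.2918 -0.3578]
 [-0.1874 -0.6224]]
paddle yaw -31.832646308807174 [0.4988 0.0897] 
 [[-0.6799 -0.3038]
 [-0.0338  0.9763]
 [ 0.5082  0.1517]
 [ 0.2055 -0.8241]]
tool yaw -31.640214871877312 [0.4995 0.0897 0.3385] 5.45
paddle origin in tool [-0.0006  0.0003  0.    ]
move to align: turn tool z -0.08292369913283804 shift if rotating about paddle origin, tool axes [-0.0709 -0.1154 -0.    ]
```

Request:
send_rows --pt "0 -0.018 -0.029 0.01 0 0 -0.02" --pt "0 -0.04 -0.062 0.03 0 0 -0.045" --pt "0 -0.058 -0.095 0.05 0 0 -0.065" --pt "0 -0.071 -0.115 0.07 0 0 -0.081" --pt "0 -0.071 -0.115 0.08 0 0 -0.081"

```text
clock: 5.95
ee_pos: [0.4978, 0.2299, 0.2571]
tool_rot: [[0.895, -0.447, -0.002], [-0.447, -0.895, 0.002], [-0.002, -0.001, -1.0]]
force: [-1.2, -0.7, -1.7]
finger_gap: 0.0247
grasp_force: 59.4
```

Request:
send_rows --pt "0 0 0 0 0 0 0" --pt "0 0 0 0 0 0 0" --pt "0 0 0 0 0 0 0"

```text
clock: 6.25
ee_pos: [0.4998, 0.2241, 0.2596]
tool_rot: [[0.89, -0.455, 0.002], [-0.455, -0.89, 0.0], [0.001, -0.001, -1.0]]
force: [-0.3, -0.5, -1.2]
finger_gap: 0.0246
grasp_force: 59.4
```

```bash
python3 - <<'E'
from h import *
import cv2
s=bot.sense(); im=eyes.camera("wrist"); cv2.imwrite("pics/w3.png",im[:,:,::-1]); np.save("w3_T.npy",eyes.camera_model("wrist")["extrinsics"])
R=np.array(s["tool_rot"]);p=np.array(s["ee_pos"])
print(s["clock"],p,np.degrees(np.arctan2(R[1,0],R[0,0])),s["force"],"err tool",R.T@(np.r_[.499,.2252,.1997]-p))
E
```

```text
6.25 [0.49981449 0.22408536 0.25955065] -27.090783174364947 [-0.30861209 -0.53728568 -1.23378524] err tool [-0.00131017 -0.0005753   0.05984947]
```

View pics/w3.png

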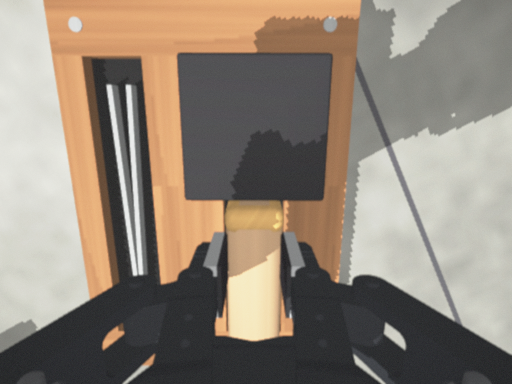

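Request:
send_rows --pt "0 0 0 0.015 0 0 0" --pt "0 0 0 0.028 0 0 0" --pt "0 0 0 0.038 0 0 0" --pt "0 0 0 0.045 0 0 0" --pt "0 0 0 0.05 0 0 0"

```text
clock: 6.8
ee_pos: [0.499, 0.2253, 0.208]
tool_rot: [[0.891, -0.453, -0.001], [-0.453, -0.891, -0.0], [-0.0, 0.001, -1.0]]
force: [1.0, -0.2, -2.3]
finger_gap: 0.0245
grasp_force: 59.5
```

Request:
send_rows --pt "0 0 0 0.002 0 0 0" --pt "0 0 0 0.004 0 0 0" --pt "0 0 0 0.006 0 0 0" --pt "0 0 0 0.008 0 0 0" --pt "0 0 0 0.008 0 0 0"

```text
clock: 7.3
ee_pos: [0.499, 0.2255, 0.2006]
tool_rot: [[0.892, -0.453, -0.0], [-0.453, -0.892, -0.0], [-0.0, 0.0, -1.0]]
force: [-0.3, 0.4, -1.9]
finger_gap: 0.0242
grasp_force: 59.5
```

Request:
send_rows --pt "0 0 0 0.0005 0 0 0" --pt "0 0 0 0.001 0 0 0" --pt "0 0 0 0.0013 0 0 0" --pt "0 0 0 0.0013 0 0 0"

```text
clock: 7.7
ee_pos: [0.4991, 0.2256, 0.1997]
tool_rot: [[0.891, -0.453, 0.0], [-0.453, -0.891, 0.0], [0.0, -0.0, -1.0]]
force: [-0.2, -0.6, 1.1]
finger_gap: 0.0244
grasp_force: 59.8
```

Request:
send_rows --pt "0.4 0 0 0 0 0 0" --pt "0.45 0 0 0 0 0 0" --pt "0.6 0 0 0 0 0 0" --pt "0.6 0 0 0 0 0 0" --pt "0.6 0 0 0 0 0 0" --newtons 20

```text
clock: 8.2
ee_pos: [0.4991, 0.2255, 0.1994]
tool_rot: [[0.891, -0.453, 0.0], [-0.453, -0.891, -0.0], [0.0, -0.0, -1.0]]
force: [-0.5, -0.4, 0.5]
finger_gap: 0.0512
grasp_force: 0.0
```

Request:
send_rows --pt "0.6 0 0 -0.01 0 0 0" --pt "0.6 0 0 -0.03 0 0 0" --pt "0.6 0 0 -0.06 0 0 0" --pt "0.6 0 0 -0.1 0 0 0" --pt "0.6 0 0 -0.14 0 0 0"

```text
clock: 8.7
ee_pos: [0.4987, 0.2253, 0.3413]
tool_rot: [[0.892, -0.453, -0.0], [-0.453, -0.892, -0.0], [-0.0, 0.0, -1.0]]
force: [0.7, 0.8, 0.6]
finger_gap: 0.0507
grasp_force: 0.0
```

Request:
send_rows --pt "1 0 0 -0.02 0 0 0" --pt "1 0 0 -0.02 0 0 0" --pt "1 0 0 -0.02 0 0 0"

```text
clock: 9.0
ee_pos: [0.4988, 0.2253, 0.3599]
tool_rot: [[0.891, -0.453, 0.001], [-0.453, -0.891, 0.0], [0.001, -0.001, -1.0]]
force: [-0.0, 0.4, -1.4]
finger_gap: 0.0853
grasp_force: 0.0
```

```bash
python3 - <<'E'
from h import *
import cv2
a=eyes.camera("wrist"); b=eyes.camera("side")[210:330,70:245]
b=cv2.resize(b,(512,351),interpolation=cv2.INTER_CUBIC)
cv2.imwrite("pics/fin.png",cv2.resize(np.vstack([a,b]),None,fx=.8,fy=.8)[:,:,::-1])
s=bot.sense(); print(s["clock"],s["ee_pos"],s["force"])
E
```

```text
9.1 [0.49854578 0.22517321 0.35824731] [-0.18340679 -0.07580804 -0.30609822]
```

View pics/fin.png

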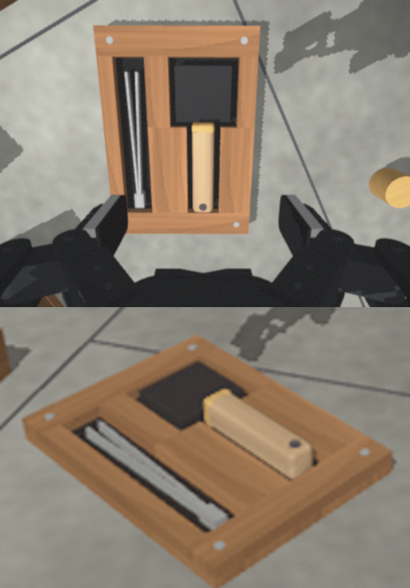

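The square paddle lies centred in its cutout. Its margin is even all round, and the fingers are clear of it.

```bash
python3 -c "
from workcell import bot
print(bot.sign_off())"
```

```text
the job is handed in; nothing more can be done
None
```

The square-bladed paddle lies flat in its tray cutout, lowered in and released with the arm clear. I never touched the round-bladed paddle, and I signed the job off at about 9 s on the robot's clock; sign-off returned no verdict.

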